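# Pack the fitted tray with one set of cabinet fittings

## Task

Pack the fitted tray for one cupboard: stand the turned knob in the small round recess, the bun foot in the large round recess, the smaller post cap in the square recess and the shorter drawer pull in the long slot, each upright and fully down on the felt. The larger post cap and the longer drawer pull belong to another job and do not fit: leave them lying where they are.

Things in the scene. Friction and masses are not known exactly. Their poses are not given: they have to be found in the camera images.
- knob_mid (a point): Turned wooden drawer knob, round: base 34 mm across, narrower waist 24 mm, head 38 mm across from 21 to 31 mm above its underside (grip the head), 34 mm high, about 30 g. The point is on its upright axis, half-way up; z is up. It stands upright on the bench at the start.
- foot_mid (a point): Turned wooden bun foot, round: 54 mm across with upright sides from 8 to 32 mm above its underside, flat top, 36 mm high, about 60 g. The point is on its upright axis, half-way up; z is up. It stands upright on the bench at the start.
- cap_mid (a point): The smaller wooden post cap, about 50 g: a square plinth 42 x 42 mm and 24 mm high with upright sides (grip here), a smaller square step 6 mm high on it, and an 18 mm ball on top; 46 mm high in all. Faces along x and y. The point is on its upright axis, half-way up; z is up. It stands upright on the bench at the start.
- pull_mid (a point): The shorter wooden drawer pull, about 40 g: a straight bar 84 mm long, 22 mm wide and 16 mm thick, carried on two short feet at its ends, so the bar spans 14 to 30 mm above its underside; 30 mm high in all. x is along its length, y across its width (grip its width at the middle). The point is on its upright axis, half-way up; z is up. It stands upright on the bench at the start.
- big_cap_mid (a point): The larger wooden post cap, about 110 g, to be left alone: a square plinth 64 x 64 mm and 24 mm high with upright sides, a smaller square step 6 mm high on it, and an 18 mm ball on top; 46 mm high in all. Faces along x and y. The point is on its upright axis, half-way up; z is up. It stands upright on the bench at the start.
- long_pull_mid (a point): The longer wooden drawer pull, about 55 g, to be left alone: a straight bar 118 mm long, 22 mm wide and 16 mm thick, carried on two short feet at its ends, so the bar spans 14 to 30 mm above its underside; 30 mm high in all. x is along its length, y across its width. The point is on its upright axis, half-way up; z is up. It stands upright on the bench at the start.
- nest_small_floor (a point): Plywood block 116 x 96 x 18 mm, one of four filling a fixed shallow tray (248 x 208 mm, rim 26 mm above the bench) two by two, in any order. In it, 10 mm deep with grey felt on its floor, the small round recess, 54 mm across, for the knob. Point: centre of the recess floor, 14 mm above the bench (block top 24 mm); z up, x along the block's long side.
- nest_large_floor (a point): Plywood block 116 x 96 x 18 mm, one of four filling a fixed shallow tray (248 x 208 mm, rim 26 mm above the bench) two by two, in any order. In it, 10 mm deep with grey felt on its floor, the large round recess, 72 mm across, for the bun foot. Point: centre of the recess floor, 14 mm above the bench (block top 24 mm); z up, x along the block's long side.
- nest_square_floor (a point): Plywood block 116 x 96 x 18 mm, one of four filling a fixed shallow tray (248 x 208 mm, rim 26 mm above the bench) two by two, in any order. In it, 10 mm deep with grey felt on its floor, the square recess, 60 x 60 mm, sides along x and y, for the smaller post cap. Point: centre of the recess floor, 14 mm above the bench (block top 24 mm); z up, x along the block's long side.
- nest_slot_floor (a point): Plywood block 116 x 96 x 18 mm, one of four filling a fixed shallow tray (248 x 208 mm, rim 26 mm above the bench) two by two, in any order. In it, 10 mm deep with grey felt on its floor, the long slot, 102 mm along x and 40 mm along y, for the shorter drawer pull. Point: centre of the recess floor, 14 mm above the bench (block top 24 mm); z up, x along the block's long side.
Mind the look-alikes: they are no part of the job. Leave any green, grey or purple look-alike of the part that bears pull_mid alone.

How it is judged:
By the outcome, as a careful person would: the job done as asked, in the order asked, and still so for the second after the job is handed in, with the robot touching nothing.
It also fails if it takes over 104 s, if anything falls off the work surface, if the arm or the gripper's body presses on something with over 40 N, if the wrist force passes 120 N, or if a joint passes its speed limit or range.

## Robot

A 7-joint arm with a two-finger parallel gripper is mounted at the origin on the work surface. World frame = base frame: x ahead of the robot, y to its left, z up, the work surface at z = 0. Lengths are in m, angles in rad, forces in N, time in s.
With the tool pointing down it reaches from about 0.4 to 0.85 m from the base axis. Payload 10.4 kg.
Tool frame: the origin (TCP) lies on the centre line of the jaws, within the pads' length; the fingertips stand r.finger_overhang ahead of it and the grasp point (between the pads) lies 5 mm behind it (r.finger_overhang is the distance from the TCP to the fingertips, in m); z points along the fingers, y is the line along which they close (so a half turn about z gives the same grasp; the last joint's range is limited). The gripper opens to 87 mm and grips with 3 to 60 N. Pads are 19 mm wide; open, the fingers measure 117 mm over their backs; the gripper's body (75 mm by 190 mm) begins 51 mm behind the grasp point.
Start: joints at [-1.281, 0.332, -0.065, 1.46, 0.022, 1.35, -0.088], TCP at [0.192, 0.595, 0.237] pointing down, gripper open.
Joint ranges: [-2.6, 2.6], [-0.5, 2.12], [-1.47, 1.34], [0.16, 2.42], [-1.27, 4.41], [0.06, 2.06], [-2.6, 2.6]. Speed limits (rad/s): [2.22, 2.22, 2.79, 2.79, 3.14, 3.14, 3.14].

## Interface

Orientations are given as a unit quaternion [x, y, z, w].
In Python, from bench import read_state, viewer, r gives the robot as it stands.
- The arm moves only by the tool carry_out, never from a script. Its argument "moves" is a list of rows, each a list of 6 numbers: the shift along the tool's x, y, z in units of 40 mm (1.0 is 40 mm), then the turn, a rotation vector about the tool's x, y, z in units of 8 degrees (1.0 is 8 degrees). A call has 1 to 20 rows; each row shifts and turns the commanded pose from where the row before left it, along the tool's axes as they then stand; what a row does not reach is not made up. A row lasts 1/8 s, in which the tool goes at most 62.5 mm and 10.7 degrees, less where a joint would pass 70% of its speed; a pose out of reach is approached as far as the arm can. A call is refused whole if a number of a shift passes 1 or a number of a turn 1, either way. A call with a gripper value outside its range is refused whole. "fingers" is the finger opening in mm, from 0 to 87, set as the call begins (left out, the last holds). The fingers move at their own pace and stop on an object; "force" is the grip in N (left out, the last holds). Time passes only in rows, so rows that do not move let the fingers close. It gives the time, the measured TCP pose, the force, the opening and the grip force at its end, in the units of the state.
- read_state(): the state, without advancing time (a new reading comes with each control period).
- viewer.camera(name): name is "scene" or "top"; returns a dict with "pixels" (420x560x3 uint8, red, green, blue), "range_z" (420x560 float32, m along the optical axis (not along the pixel's ray), 0 where there is no reading), "fx", "fy", "cx", "cy" (pixels), "xyz" and "orientation" of the camera in the world. Camera axes: x right, y down, z forward; pixel columns grow to the right and rows downward; lengths in m; the calibration is good to about 2 mm. A picture is of the moment at which its call begins.
- r.close_job(): hands the job in; it is judged then, once.
The state is a dict: "time": time; "joint_positions": joint angles; "joint_vel": joint speeds; "joint_torque": joint torques, N m; "ee_pos": TCP position; "eef_rot": TCP orientation; "ft_force": force on the tool from outside, world axes, zero at the start; "torque": the same for the moment, N m; "width": finger opening in m; "grip_force": force on a finger pad.
Only numpy, scipy, OpenCV 4.12 (cv2) and the standard library are available. Lean on these libraries where they do the work, as an engineer would, in place of code of your own. Each camera call takes 0.05 s, during which the arm holds its last target. There are 200 camera calls.

## Working session

There is one attempt and no reset: what is moved stays moved. The work goes in short steps, Python scripts to look and compute and a tool call to move; the robot and the scene stay as the last step left them, time stands still between calls to the robot, and variables do not carry over. Pictures are saved under pics/ and viewed, at most 14 in all, crops included, and the job is handed in when it is done.

Besides the shell and the picture viewer there is one more tool, called after "Call:" by a JSON object that holds its "name" and its "arguments". carry_out: Moves the arm, as the interface text tells. Its arguments: {"type":"object","properties":{"moves":{"type":"array","items":{"type":"array","items":{"type":"number"}}},"fingers":{"type":"number"},"force":{"type":"number"}},"required":["moves"]}

```bash
mkdir -p pics; ls; cat > h.py <<'E'
import numpy as np, cv2
from scipy.spatial.transform import Rotation as R
from bench import read_state, viewer, r
def cam(n):
    c=viewer.camera(n); np.savez(n+'.npz',**c); return c
def load(n): return dict(np.load(n+'.npz'))
def cloud(c):
    z=c['range_z']; v,u=np.mgrid[:z.shape[0],:z.shape[1]]
    P=np.stack([(u-c['cx'])/c['fx']*z,(v-c['cy'])/c['fy']*z,z],-1)
    return P@R.from_quat(c['orientation']).as_matrix().T+c['xyz']
E
python3 - <<'E'
from h import *
for n in('top','scene'):
    c=cam(n); cv2.imwrite(f'pics/{n}0.png',cv2.resize(c['pixels'][...,::-1],(800,600),interpolation=cv2.INTER_CUBIC)); print(n,c['xyz'],c['orientation'],c['fx'],c['cx'],c['cy'])
s=read_state(); print(s,r.finger_overhang)
E
```

```text
pics
top [ 3.52392581e-01 -6.84653369e-04  9.20766701e-01] [-0.67433582  0.72781636 -0.0923333   0.08383984] 419.75358824631525 279.745127474367 210.63285820392116
scene [1.0190299  0.70666957 0.6220972 ] [ 0.24275431  0.84544172 -0.45364713 -0.14318843] 473.81148761441506 283.63716350802576 209.46785606054146
{'time': 0.1, 'joint_positions': array([-1.2805979 ,  0.33277768, -0.06469827,  1.46084487,  0.02163678,
        1.3499192 , -0.0885253 ]), 'joint_vel': array([-0.00085616, -0.00193097, -0.00064017, -0.00317201, -0.00074288,
       -0.00063547,  0.00068128]), 'joint_torque': array([ 1.28215561e-03, -6.24538207e+01,  2.45618366e-02, -3.90723574e+01,
       -6.13519619e-02,  3.63815040e-02,  6.91734704e-05]), 'ee_pos': array([0.19224072, 0.59435474, 0.23585881]), 'eef_rot': array([ 1.55762304e-01,  9.87794367e-01, -6.24292587e-04, -5.08029004e-05]), 'ft_force': array([0.11464437, 0.02437418, 0.22340474]), 'torque': array([-0.0317107 , -0.05342905,  0.03360303]), 'grip_force': 0.0, 'width': 0.08680593178318262} 0.014
```

View pics/top0.png

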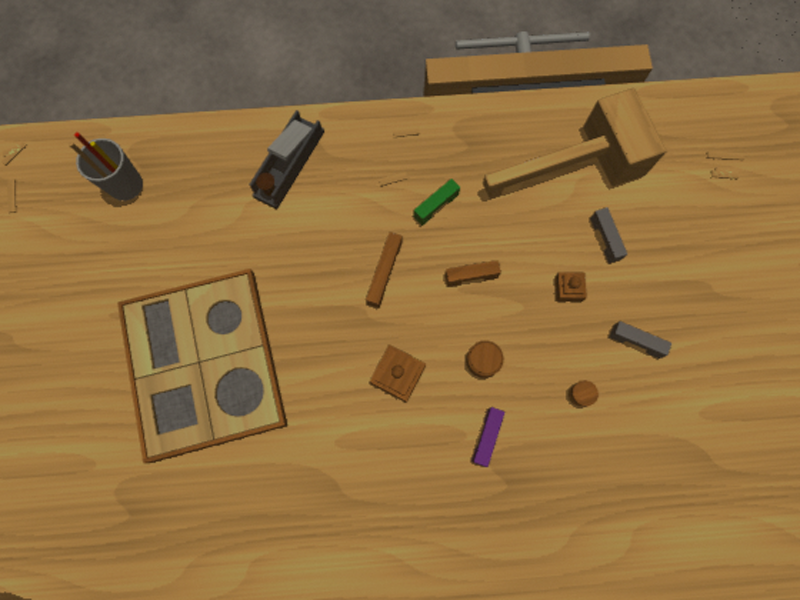

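View pics/scene0.png

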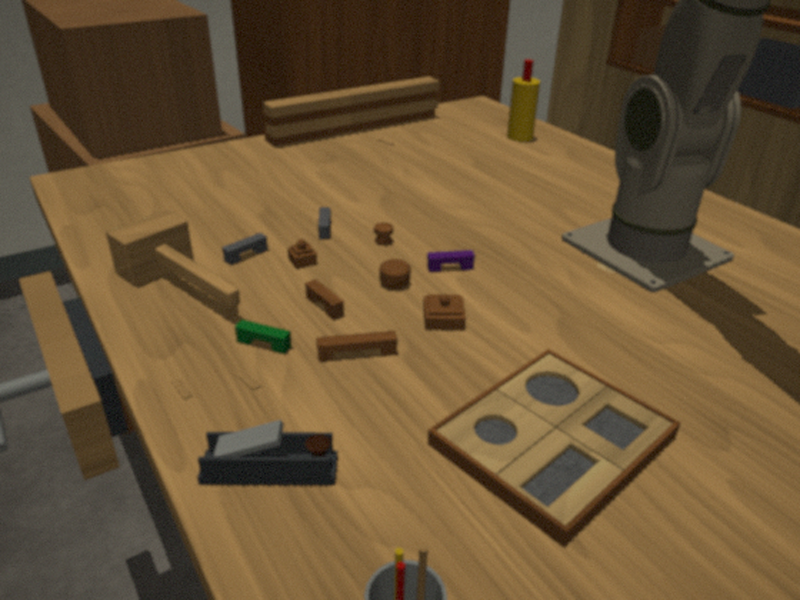

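The top view shows all parts. At 800x600 the four target parts are: knob (584,393), foot (485,359), small cap (571,286), short brown pull (473,273). The look-alikes are the big cap (397,373), long pull (384,270) and the green, purple and grey pulls. In the tray, the slot is at (160,333), small round (224,317), square (175,409) and large round (240,391). The scene view agrees.

```bash
cat > m.py <<'E'
from h import *
def parts(c,lo=.012,hi=.08):
    P=cloud(c); ok=(c['range_z']>0)
    m=(ok&(P[...,2]>lo)&(P[...,2]<hi)).astype(np.uint8)
    n,L,S,C=cv2.connectedComponentsWithStats(m)
    return P,L,S,C
def rect(xy):
    (cx,cy),(w,h),a=cv2.minAreaRect((xy*1000).astype(np.float32))
    if w<h: w,h,a=h,w,a+90
    return np.round([cx,cy,w,h,(a+90)%180-90],1)
E
python3 - <<'E'
from m import *
for n in('top','scene'):
    c=load(n);P,L,S,C=parts(c)
    b=(c['range_z']>0)&(abs(P[...,2])<.012); print(n,'bench z',np.median(P[b][:,2]),np.std(P[b][:,2]))
    for i in range(1,len(S)):
        if S[i,4]<60: continue
        p=P[L==i]; 
        if np.linalg.norm(p[:,:2].mean(0))>1 or np.linalg.norm(p[:,:2].mean(0))<.3: continue
        zt=np.percentile(p[:,2],95); q=p[(p[:,2]>np.percentile(p[:,2],60)-.008)]
        print(i,C[i].round()/.7,S[i,4],'z50,95',np.percentile(p[:,2],[50,95]).round(4),'all',rect(p[:,:2]),'top',rect(q[:,:2]))
# tray recess: pixels grey in top
c=load('top');P=cloud(c)
hsv=cv2.cvtColor(c['pixels'],cv2.COLOR_RGB2HSV)
roi=np.zeros(P.shape[:2],np.uint8); roi[190:322,85:200]=1
m=((hsv[...,1]<70)&(roi>0)).astype(np.uint8)
n,L,S,C=cv2.connectedComponentsWithStats(m)
for i in range(1,n):
    if S[i,4]>100:
        p=P[L==i]; print('nest',C[i]/.7,S[i,4],np.median(p[:,2]),p.mean(0)*1000,rect(p[:,:2]))
E
```

```text
top bench z 0.0008780781262748283 0.0020950090385430287
1 [574.28571429 158.57142857] 2021 z50,95 [0.057  0.0738] all [ 767.8 -305.1  252.3  130.7  -61.1] top [ 809.8 -304.6  277.3  117.3  -87.9]
2 [284.28571429 158.57142857] 1486 z50,95 [0.042  0.0652] all [837.7 146.9 160.8  48.6 -32. ] top [837.1 147.2 151.1  48.6 -32. ]
3 [101.42857143 162.85714286] 366 z50,95 [0.0607 0.0777] all [829.7 425.3  60.8  40.8 -60.1] top [829.7 425.3  60.8  40.8 -60.1]
4 [122.85714286 181.42857143] 429 z50,95 [0.0492 0.0775] all [804.1 405.   64.7  26.5 -49.1] top [803.8 404.   64.7  25.2 -46.7]
5 [435.71428571 200.        ] 396 z50,95 [0.0307 0.0339] all [744.  -91.4  83.4  23.1 -52.7] top [744.1 -91.5  83.4  23.1 -52.7]
6 [608.57142857 232.85714286] 448 z50,95 [0.0305 0.0336] all [ 665.8 -360.3   84.8   25.2   10.6] top [ 665.8 -360.3   84.8   25.2   10.6]
7 [382.85714286 268.57142857] 547 z50,95 [0.0306 0.0332] all [635.7   0.8 118.5  22.4 -22.4] top [635.7   0.9 118.5  22.3 -22.4]
8 [471.42857143 271.42857143] 427 z50,95 [0.0306 0.0334] all [ 619.4 -136.5   83.5   23.6  -83.6] top [ 619.5 -136.4   
[... 3581 characters left out ...]
5.4 -37.3] top [800.9 397.8  11.1   4.3 -35.6]
46 [430.         591.42857143] 114 z50,95 [0.0703 0.0786] all [791.7 420.1  22.2   3.9 -87.2] top [791.4 420.2  22.4   3.   89.1]
nest [161.04956268 333.85811467] 735 0.015023907365783962 [558.80256748 348.77235166  15.03091924] [559.8 348.5  99.8  38.3  11.7]
nest [224.17339417 317.03404703] 407 0.015032779195276458 [577.85678593 252.0428977   14.96726375] [578.8 252.1  50.2  49.  -73.6]
nest [239.35345567 391.57434402] 833 0.014909378323861522 [460.92917881 229.05877373  18.17348754] [428.6 125.8 286.9  69.7  72.6]
nest [174.34043385 409.02286496] 731 0.014831412712909664 [442.34245256 325.32264592  18.50475041] [418.4 178.2 374.9  70.2  80.4]
```

```bash
cat > go.py <<'E'
from h import *
import sys
# go.py x y z phi (mm, deg): needed turn (units about tool z), then shift (units) in turned tool axes
x,y,z,phi=map(float,sys.argv[1:5]); s=read_state()
M=R.from_quat(s['eef_rot']).as_matrix(); cur=np.degrees(np.arctan2(M[1,1],M[0,1]))
d=np.array([x,y,z])/1000-s['ee_pos']
a=np.radians(phi); X=np.array([-np.sin(a),np.cos(a),0]);Y=np.array([np.cos(a),np.sin(a),0])
print('t',s['time'],'phi',cur.round(2),'turn z',((cur-phi)/8).round(3),'shift',(np.array([d@X,d@Y,-d[2]])/.04).round(3),'j',s['joint_positions'].round(2),'F',s['ft_force'].round(1),'w',s['width'],s['grip_force'])
E
python3 - <<'E'
from m import *
for n,b in(('top',(190,322,85,200)),('scene',(245,380,300,480))):
    c=load(n);P=cloud(c);T=(P-np.array([.51,.2884,0]))
    a=np.radians(10.8);u=T[...,0]*np.cos(a)+T[...,1]*np.sin(a);v=-T[...,0]*np.sin(a)+T[...,1]*np.cos(a)
    hsv=cv2.cvtColor(c['pixels'],cv2.COLOR_RGB2HSV)
    for nm,su,sv in(('small',1,-1),('large',-1,-1),('square',-1,1),('slot',1,1)):
        m=(hsv[...,1]<85)&(abs(u-su*.058)<.053)&(abs(v-sv*.048)<.043)&(P[...,2]<.0195)&(P[...,2]>.005)
        p=P[m]; print(n,nm,m.sum(),np.median(p[:,2]).round(4),(p[:,:2].mean(0)*1000).round(1),rect(p[:,:2]))
E
python3 go.py 420.3 -280 150 -4.7
```

```text
top small 417 0.015 [577.6 252. ] [577.8 252.1  49.8  49.8 -83.7]
top large 836 0.0149 [461.2 230. ] [ 4.618e+02  2.303e+02  6.910e+01  6.710e+01 -1.000e-01]
top square 746 0.0148 [442.6 326.7] [442.9 326.8  58.9  58.   11.8]
top slot 753 0.015 [558.5 348.7] [559.3 348.6 100.4  38.7  11.3]
scene small 390 0.0147 [573.4 247.9] [573.5 248.3  49.3  45.8 -12.9]
scene large 573 0.0146 [456.7 225.9] [456.6 225.5  64.8  64.4  89.5]
scene square 610 0.0146 [438.2 323.1] [437.8 322.6  56.4  55.  -79. ]
scene slot 941 0.0147 [556.5 345.1] [555.7 344.5  97.   37.8  11. ]
t 0.1 phi 72.08 turn z 9.597 shift [-21.318   7.473   2.146] j [-1.28  0.33 -0.06  1.46  0.02  1.35 -0.09] F [0.1 0.  0.2] w 0.08680593178318262 0.0
```

Call:
{"name": "carry_out", "arguments": {"moves": [[0,0,0,0,0,0.96],[0,0,0,0,0,0.96],[0,0,0,0,0,0.96],[0,0,0,0,0,0.96],[0,0,0,0,0,0.96],[0,0,0,0,0,0.96],[0,0,0,0,0,0.96],[0,0,0,0,0,0.96],[0,0,0,0,0,0.96],[0,0,0,0,0,0.96],[-0.5,0.9,0,0,0,0],[-0.5,0.9,0,0,0,0],[-0.5,0.9,0,0,0,0],[-0.5,0.9,0,0,0,0],[-0.5,0.9,0,0,0,0],[-0.5,0.9,0,0,0,0],[-0.5,0.9,0,0,0,0],[-0.5,0.9,0,0,0,0]], "fingers": 70, "force": 15}}

```text
time: 2.35
ee_pos: [0.467, 0.4106, 0.2362]
eef_rot: [0.736, 0.677, -0.0, -0.0]
ft_force: [-0.5, 0.6, 0.6]
width: 0.07
grip_force: 0.0
```

```bash
python3 go.py 420.3 -280 100 -4.7
```

```text
t 2.35 phi -4.71 turn z -0.002 shift [-17.302   0.251   3.405] j [-1.02  0.33  0.29  1.49 -0.09  1.34 -0.81] F [-0.5  0.6  0.6] w 0.06995363186505277 0.0
```

Call:
{"name": "carry_out", "arguments": {"moves": [[-0.9,0,0,0,0,0],[-0.9,0,0,0,0,0],[-0.9,0,0,0,0,0],[-0.9,0,0,0,0,0],[-0.9,0,0,0,0,0],[-0.9,0,0,0,0,0],[-0.9,0,0,0,0,0],[-0.9,0,0,0,0,0],[-0.9,0,0,0,0,0],[-0.9,0,0,0,0,0],[-0.9,0,0.4,0,0,0],[-0.9,0,0.4,0,0,0],[-0.9,0,0.4,0,0,0],[-0.9,0,0.4,0,0,0],[-0.9,0,0.4,0,0,0],[-0.9,0,0.4,0,0,0],[-0.9,0,0.4,0,0,0],[-0.9,0,0.4,0,0,0],[-0.9,0,0.2,0,0,0],[0,0,0,0,0,0]]}}

```text
time: 4.85
ee_pos: [0.4084, -0.2726, 0.0998]
eef_rot: [0.737, 0.676, -0.001, -0.0]
ft_force: [0.2, 0.5, -0.5]
width: 0.0698
grip_force: 0.0
```

```bash
python3 go.py 420.3 -280 28 -4.7
```

```text
t 4.85 phi -4.96 turn z -0.032 shift [-0.161  0.313  1.796] j [-0.34  0.23  0.93  2.   -0.22  1.01  0.61] F [ 0.2  0.5 -0.5] w 0.06975734668838916 0.0
```

Call:
{"name": "carry_out", "arguments": {"moves": [[-0.16,0.31,0,0,0,0],[0,0,0.4,0,0,0],[0,0,0.4,0,0,0],[0,0,0,0,0,0],[0,0,0,0,0,0]]}}

```text
time: 5.48
ee_pos: [0.4214, -0.2774, 0.0685]
eef_rot: [0.736, 0.677, -0.0, -0.0]
ft_force: [0.8, 0.6, 0.7]
width: 0.0699
grip_force: 0.0
```

```bash
python3 go.py 420.3 -280 27 -4.7; python3 - <<'E'
from h import *
c=cam('top');cv2.imwrite('pics/t1.png',cv2.resize(c['pixels'][220:330,340:480][...,::-1],(700,550),interpolation=cv2.INTER_CUBIC))
E
```

```text
t 5.475 phi -4.73 turn z -0.004 shift [-0.066 -0.023  1.037] j [-0.28  0.33  0.89  2.   -0.31  0.96  0.68] F [0.8 0.6 0.7] w 0.0699001358847165 0.0
```

View pics/t1.png

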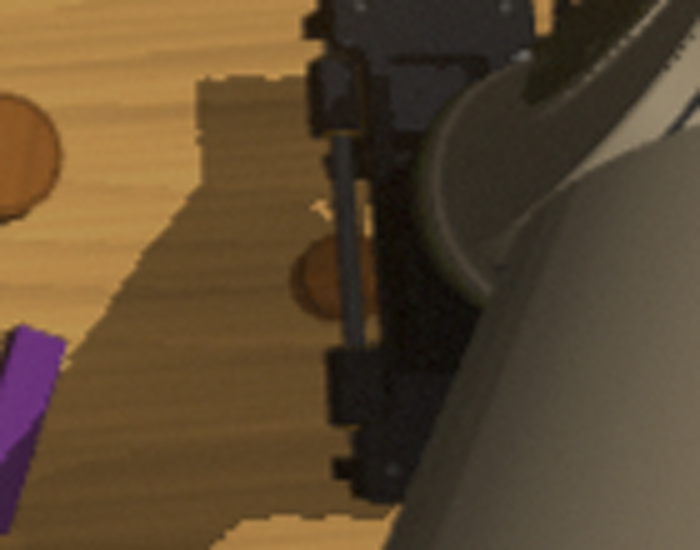

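The crop shows the knob (335,278) between the open fingers, with nothing else near. Descend and grip.

Call:
{"name": "carry_out", "arguments": {"moves": [[-0.07,-0.02,0.35,0,0,0],[0,0,0.35,0,0,0],[0,0,0.33,0,0,0],[0,0,0,0,0,0],[0,0,0,0,0,0]]}}

```text
time: 6.15
ee_pos: [0.4207, -0.2805, 0.0274]
eef_rot: [0.736, 0.677, -0.0, 0.0]
ft_force: [-0.4, 0.1, 0.4]
width: 0.0698
grip_force: 0.0
```

```bash
python3 go.py 420.3 -280 27 -4.7
```

```text
t 6.15 phi -4.73 turn z -0.004 shift [ 0.011 -0.01   0.009] j [-0.22  0.41  0.84  2.02 -0.39  0.88  0.75] F [-0.4  0.1  0.4] w 0.06983262861137347 0.0
```

Call:
{"name": "carry_out", "arguments": {"moves": [[0,0,0,0,0,0],[0,0,0,0,0,0],[0,0,0,0,0,0],[0,0,0,0,0,0],[0,0,0,0,0,0],[0,0,0,0,0,0]], "fingers": 30, "force": 15}}

```text
time: 6.9
ee_pos: [0.4207, -0.2803, 0.0274]
eef_rot: [0.736, 0.677, 0.0, -0.0]
ft_force: [-0.7, 0.5, 1.4]
width: 0.0371
grip_force: 15.0
```

```bash
python3 go.py 576.5 251.5 100 -4.7
```

```text
t 6.9 phi -4.72 turn z -0.003 shift [13.568  2.792 -1.816] j [-0.22  0.41  0.84  2.02 -0.39  0.88  0.75] F [-0.7  0.5  1.4] w 0.037145354172827404 15.000144949974583
```

Call:
{"name": "carry_out", "arguments": {"moves": [[0,0,-0.4,0,0,0],[0,0,-0.6,0,0,0],[0,0,-0.7,0,0,0],[0,0,-0.7,0,0,0],[0.8,0.16,0,0,0,0],[0.8,0.16,0,0,0,0],[0.8,0.16,0,0,0,0],[0.8,0.16,0,0,0,0],[0.8,0.16,0,0,0,0],[0.8,0.16,0,0,0,0],[0.8,0.16,0,0,0,0],[0.8,0.16,0,0,0,0],[0.8,0.16,0,0,0,0],[0.8,0.16,0,0,0,0],[0.8,0.16,0,0,0,0],[0.8,0.16,0,0,0,0],[0.8,0.16,0,0,0,0],[0.8,0.16,0,0,0,0],[0.8,0.16,0,0,0,0],[0.8,0.16,0,0,0,0]]}}

```text
time: 9.4
ee_pos: [0.5653, 0.2224, 0.1245]
eef_rot: [0.736, 0.677, 0.0, 0.0]
ft_force: [0.8, -0.5, 0.4]
width: 0.0373
grip_force: 15.0
```

```bash
python3 go.py 576.5 251.5 80 -4.7
```

```text
t 9.4 phi -4.74 turn z -0.005 shift [0.748 0.219 1.113] j [-0.96  0.43  0.64  1.67 -0.28  1.13 -0.32] F [ 0.8 -0.5  0.4] w 0.037347573010102504 14.99951942634766
```

Call:
{"name": "carry_out", "arguments": {"moves": [[0.4,0.1,0,0,0,0],[0.3,0.1,0.4,0,0,0],[0,0,0.4,0,0,0],[0,0,0.3,0,0,0],[0,0,0,0,0,0],[0,0,0,0,0,0]]}}

```text
time: 10.15
ee_pos: [0.5754, 0.2483, 0.0797]
eef_rot: [0.736, 0.677, 0.0, 0.0]
ft_force: [0.0, -0.2, -0.6]
width: 0.0372
grip_force: 15.0
```

```bash
python3 go.py 576.5 251.5 41.5 -4.7
```

```text
t 10.15 phi -4.76 turn z -0.008 shift [0.082 0.02  0.956] j [-0.94  0.52  0.61  1.66 -0.33  1.07 -0.32] F [ 0.  -0.2 -0.6] w 0.037189276271665433 15.000013059026287
```

Call:
{"name": "carry_out", "arguments": {"moves": [[0.08,0.02,0.3,0,0,0],[0,0,0.3,0,0,0],[0,0,0.2,0,0,0],[0,0,0.1,0,0,0],[0,0,0.05,0,0,0],[0,0,0,0,0,0],[0,0,0,0,0,0]]}}

```text
time: 11.02
ee_pos: [0.5764, 0.252, 0.0416]
eef_rot: [0.736, 0.677, 0.0, 0.0]
ft_force: [0.1, -0.0, -0.7]
width: 0.0373
grip_force: 15.0
```

```bash
python3 go.py 576.5 251.5 41.5 -4.7
```

```text
t 11.025 phi -4.72 turn z -0.003 shift [-0.013  0.004  0.001] j [-0.93  0.57  0.58  1.67 -0.36  1.   -0.3 ] F [ 0.1 -0.  -0.7] w 0.037281063177080735 14.999943649255556
```

Call:
{"name": "carry_out", "arguments": {"moves": [[0,0,0.02,0,0,0],[0,0,0,0,0,0]]}}

```text
time: 11.28
ee_pos: [0.5764, 0.2521, 0.0414]
eef_rot: [0.736, 0.677, 0.0, -0.0]
ft_force: [-2.7, -1.0, 7.9]
width: 0.0373
grip_force: 15.0
```

Call:
{"name": "carry_out", "arguments": {"moves": [[0,0,0,0,0,0],[0,0,0,0,0,0],[0,0,0,0,0,0],[0,0,0,0,0,0],[0,0,-0.3,0,0,0],[0,0,-0.6,0,0,0],[0,0,-0.6,0,0,0],[0,0,0,0,0,0]], "fingers": 50}}

```text
time: 12.28
ee_pos: [0.5776, 0.2524, 0.1032]
eef_rot: [0.736, 0.677, 0.002, 0.0]
ft_force: [0.2, -0.3, -1.2]
width: 0.05
grip_force: 0.0
```

```bash
python3 go.py 483 -138.8 100 -4.7
```

```text
t 12.275 phi -4.73 turn z -0.004 shift [-9.94  -1.555  0.079] j [-0.95  0.5   0.62  1.63 -0.32  1.11 -0.33] F [ 0.2 -0.3 -1.2] w 0.05003875906943798 0.0
```

Call:
{"name": "carry_out", "arguments": {"moves": [[-0.4,-0.06,0,0,0,0],[-0.8,-0.125,0,0,0,0],[-0.8,-0.125,0,0,0,0],[-0.8,-0.125,0,0,0,0],[-0.8,-0.125,0,0,0,0],[-0.8,-0.125,0,0,0,0],[-0.8,-0.125,0,0,0,0],[-0.8,-0.125,0,0,0,0],[-0.8,-0.125,0,0,0,0],[-0.8,-0.125,0,0,0,0],[-0.8,-0.125,0,0,0,0],[-0.8,-0.125,0,0,0,0],[-0.74,-0.125,0,0,0,0],[0,0,0,0,0,0],[0,0,0,0,0,0]], "fingers": 78}}

```text
time: 14.15
ee_pos: [0.4806, -0.139, 0.0999]
eef_rot: [0.736, 0.677, -0.0, -0.001]
ft_force: [0.3, -0.9, -0.0]
width: 0.0782
grip_force: 0.0
```

```bash
python3 go.py 483 -138.8 28 -4.7
```

```text
t 14.15 phi -4.74 turn z -0.005 shift [0.009 0.061 1.799] j [-0.55  0.24  0.83  1.98 -0.21  1.01  0.29] F [ 0.3 -0.9 -0. ] w 0.0781526183807052 0.0
```

Call:
{"name": "carry_out", "arguments": {"moves": [[0.01,0.06,0.4,0,0,0],[0,0,0.5,0,0,0],[0,0,0.5,0,0,0],[0,0,0.4,0,0,0],[0,0,0,0,0,0],[0,0,0,0,0,0]]}}

```text
time: 14.9
ee_pos: [0.484, -0.139, 0.0288]
eef_rot: [0.736, 0.677, 0.0, 0.0]
ft_force: [0.0, 0.8, 0.2]
width: 0.0784
grip_force: 0.0
```

Call:
{"name": "carry_out", "arguments": {"moves": [[0,0,0,0,0,0],[0,0,0,0,0,0],[0,0,0,0,0,0],[0,0,0,0,0,0],[0,0,0,0,0,0]], "fingers": 40, "force": 20}}

```text
time: 15.52
ee_pos: [0.4838, -0.1389, 0.0287]
eef_rot: [0.736, 0.677, 0.0, -0.0]
ft_force: [-1.9, 0.9, 3.4]
width: 0.0531
grip_force: 20.0
```

```bash
python3 go.py 461 229.5 120 -4.7
```

```text
t 15.525 phi -4.72 turn z -0.002 shift [ 9.133 -1.322 -2.283] j [-0.47  0.37  0.76  2.02 -0.34  0.87  0.39] F [-1.9  0.9  3.4] w 0.053074164219294395 20.000579006737098
```

Call:
{"name": "carry_out", "arguments": {"moves": [[0,0,-0.3,0,0,0],[0,0,-0.6,0,0,0],[0,0,-0.7,0,0,0],[0,0,-0.7,0,0,0],[0.4,-0.06,0,0,0,0],[0.8,-0.12,0,0,0,0],[0.8,-0.12,0,0,0,0],[0.8,-0.12,0,0,0,0],[0.8,-0.12,0,0,0,0],[0.8,-0.12,0,0,0,0],[0.8,-0.12,0,0,0,0],[0.8,-0.12,0,0,0,0],[0.8,-0.12,0,0,0,0],[0.8,-0.12,0,0,0,0],[0.8,-0.12,0,0,0,0],[0.7,-0.1,0,0,0,0],[0,0,0,0,0,0],[0,0,0,0,0,0]]}}

```text
time: 17.77
ee_pos: [0.4597, 0.2275, 0.1209]
eef_rot: [0.736, 0.677, 0.0, 0.0]
ft_force: [0.8, -0.3, -1.0]
width: 0.0532
grip_force: 20.0
```

```bash
python3 go.py 461 229.5 43.2 -4.7
```

```text
t 17.775 phi -4.76 turn z -0.007 shift [0.053 0.029 1.941] j [-1.07  0.2   0.58  1.92 -0.13  1.05 -0.52] F [ 0.8 -0.3 -1. ] w 0.053151479822350536 19.99982807203196
```

Call:
{"name": "carry_out", "arguments": {"moves": [[0.05,0.03,0.4,0,0,0],[0,0,0.5,0,0,0],[0,0,0.5,0,0,0],[0,0,0.3,0,0,0],[0,0,0.15,0,0,0],[0,0,0.06,0,0,0],[0,0,0,0,0,0],[0,0,0,0,0,0]]}}

```text
time: 18.77
ee_pos: [0.4611, 0.2304, 0.0446]
eef_rot: [0.736, 0.677, 0.0, -0.0]
ft_force: [0.7, 0.3, -0.7]
width: 0.0529
grip_force: 20.0
```

```bash
python3 go.py 461 229.5 42.6 -4.7
```

```text
t 18.775 phi -4.72 turn z -0.002 shift [-0.023 -0.001  0.05 ] j [-1.03  0.32  0.55  1.97 -0.22  0.9  -0.45] F [ 0.7  0.3 -0.7] w 0.05294201509641132 19.999833607580513
```

Lower 2 mm to the felt, check contact, then release.

Call:
{"name": "carry_out", "arguments": {"moves": [[0,0,0.03,0,0,0],[0,0,0.02,0,0,0],[0,0,0,0,0,0],[0,0,0,0,0,0]]}}

```text
time: 19.27
ee_pos: [0.4609, 0.2303, 0.0427]
eef_rot: [0.736, 0.677, 0.0, -0.0]
ft_force: [-2.7, -1.2, 6.1]
width: 0.0531
grip_force: 20.0
```

Call:
{"name": "carry_out", "arguments": {"moves": [[0,0,0,0,0,0],[0,0,0,0,0,0],[0,0,0,0,0,0],[0,0,0,0,0,0],[0,0,-0.3,0,0,0],[0,0,-0.6,0,0,0],[0,0,-0.7,0,0,0],[0,0,0,0,0,0]], "fingers": 64}}

```text
time: 20.27
ee_pos: [0.4622, 0.2309, 0.1087]
eef_rot: [0.736, 0.677, 0.002, -0.0]
ft_force: [0.5, -0.1, -0.5]
width: 0.0637
grip_force: 0.0
```

```bash
python3 go.py 587 -288 105 -4.7
```

```text
t 20.275 phi -4.73 turn z -0.004 shift [-12.674   4.173   0.093] j [-1.07  0.22  0.58  1.93 -0.14  1.03 -0.51] F [ 0.5 -0.1 -0.5] w 0.06366267692372732 0.0
```

Call:
{"name": "carry_out", "arguments": {"moves": [[-0.4,0.13,0,0,0,0],[-0.8,0.26,0,0,0,0],[-0.8,0.26,0,0,0,0],[-0.8,0.26,0,0,0,0],[-0.8,0.26,0,0,0,0],[-0.8,0.26,0,0,0,0],[-0.8,0.26,0,0,0,0],[-0.8,0.26,0,0,0,0],[-0.8,0.26,0,0,0,0],[-0.8,0.26,0,0,0,0],[-0.8,0.26,0,0,0,0],[-0.8,0.26,0,0,0,0],[-0.8,0.26,0,0,0,0],[-0.8,0.26,0,0,0,0],[-0.8,0.27,0,0,0,0],[-0.8,0.27,0,0,0,0],[-0.3,0.1,0,0,0,0],[0,0,0,0,0,0],[0,0,0,0,0,0]], "fingers": 70}}

```text
time: 22.65
ee_pos: [0.5844, -0.2884, 0.1058]
eef_rot: [0.735, 0.678, 0.0, -0.001]
ft_force: [-0.1, 0.7, -0.0]
width: 0.07
grip_force: 0.0
```

```bash
python3 go.py 587 -288 27.5 -4.8; python3 - <<'E'
from h import *
c=cam('top');cv2.imwrite('pics/t2.png',c['pixels'][...,::-1])
E
```

```text
t 22.65 phi -4.65 turn z 0.018 shift [0.016 0.064 1.957] j [-0.14  0.58  0.73  1.57 -0.41  1.16  0.6 ] F [-0.1  0.7 -0. ] w 0.07004250693938968 0.0
```

View pics/t2.png

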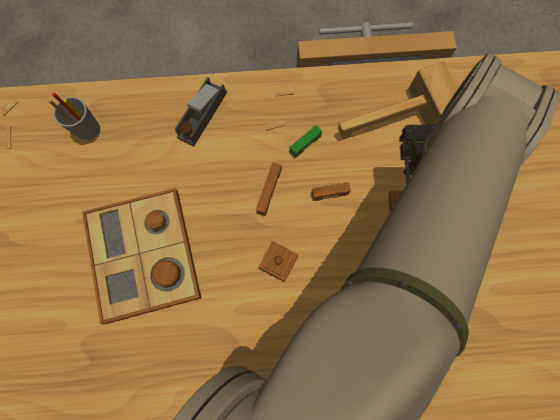

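The knob sits in the small round recess (156,222) and the foot in the large one (167,273). The mallet is near the gripper body, so I'll check clearance from the saved scene cloud.

```bash
python3 - <<'E'
from h import *
P=cloud(load('scene')).reshape(-1,3)
for z in(.03,.05,.07,.09):
    q=P[(P[:,2]>z)&(P[:,2]<.2)&(abs(P[:,1]+.288)<.05)&(P[:,0]>.63)&(P[:,0]<.8)]; print(z,len(q),np.sort(q[:,0])[:3] if len(q) else '', q[:,2].max() if len(q) else '')
E
```

```text
0.03 257 [0.76738861 0.76939682 0.76968086] 0.06077667338987314
0.05 188 [0.76738861 0.76939682 0.76968086] 0.06077667338987314
0.07 0  
0.09 0
```

Clear. Descend and grip the cap.

Call:
{"name": "carry_out", "arguments": {"moves": [[0.02,0.06,0.4,0,0,0],[0,0,0.5,0,0,0],[0,0,0.5,0,0,0],[0,0,0.4,0,0,0],[0,0,0.16,0,0,0],[0,0,0,0,0,0],[0,0,0,0,0,0]]}}

```text
time: 23.58
ee_pos: [0.5873, -0.2895, 0.0284]
eef_rot: [0.736, 0.677, 0.0, 0.0]
ft_force: [0.8, 0.2, 0.6]
width: 0.0699
grip_force: 0.0
```

Call:
{"name": "carry_out", "arguments": {"moves": [[0,0,0,0,0,0],[0,0,0,0,0,0],[0,0,0,0,0,0],[0,0,0,0,0,0],[0,0,0,0,0,0]], "fingers": 32, "force": 20}}

```text
time: 24.2
ee_pos: [0.5869, -0.2892, 0.0278]
eef_rot: [0.736, 0.677, 0.0, -0.0]
ft_force: [-0.4, -0.3, 0.8]
width: 0.0417
grip_force: 20.0
```

```bash
python3 go.py 442.5 326 120 -4.7
```

```text
t 24.2 phi -4.72 turn z -0.003 shift [15.032 -4.858 -2.306] j [-0.1   0.67  0.68  1.61 -0.48  1.03  0.64] F [-0.4 -0.3  0.8] w 0.04171063422909135 20.000185668468475
```

Call:
{"name": "carry_out", "arguments": {"moves": [[0,0,-0.3,0,0,0],[0,0,-0.6,0,0,0],[0,0,-0.7,0,0,0],[0,0,-0.7,0,0,0],[0.4,-0.13,0,0,0,0],[0.8,-0.26,0,0,0,0],[0.8,-0.26,0,0,0,0],[0.8,-0.26,0,0,0,0],[0.8,-0.26,0,0,0,0],[0.8,-0.26,0,0,0,0],[0.8,-0.26,0,0,0,0],[0.8,-0.26,0,0,0,0],[0.8,-0.26,0,0,0,0],[0.8,-0.26,0,0,0,0],[0.8,-0.26,0,0,0,0],[0.8,-0.26,0,0,0,0],[0.8,-0.26,0,0,0,0],[0.8,-0.26,0,0,0,0],[0.8,-0.26,0,0,0,0],[0.8,-0.26,0,0,0,0]]}}

```text
time: 26.7
ee_pos: [0.4658, 0.2197, 0.1194]
eef_rot: [0.735, 0.678, -0.0, -0.0]
ft_force: [0.1, -0.3, -0.9]
width: 0.042
grip_force: 20.0
```

Call:
{"name": "carry_out", "arguments": {"moves": [[0.8,-0.26,0,0,0,0],[0.8,-0.26,0,0,0,0],[0.8,-0.26,0,0,0,0],[0.2,-0.07,0,0,0,0],[0,0,0,0,0,-0.65],[0,0,0,0,0,-0.65],[0,0,0,0,0,-0.65],[0,0,0,0,0,0],[0,0,0,0,0,0]]}}

```text
time: 27.82
ee_pos: [0.4416, 0.3245, 0.1196]
eef_rot: [0.638, 0.77, -0.0, -0.0]
ft_force: [-0.4, 0.4, -1.2]
width: 0.0417
grip_force: 20.0
```

```bash
python3 go.py 442.5 326 42 10.8
```

```text
t 27.825 phi 10.74 turn z -0.007 shift [0.034 0.029 1.941] j [-1.16  0.28  0.51  1.83 -0.15  1.07 -0.4 ] F [-0.4  0.4 -1.2] w 0.04168872749293779 19.999844133853912
```

Call:
{"name": "carry_out", "arguments": {"moves": [[0.03,0.03,0.4,0,0,0],[0,0,0.5,0,0,0],[0,0,0.5,0,0,0],[0,0,0.3,0,0,0],[0,0,0.15,0,0,0],[0,0,0.06,0,0,0],[0,0,0,0,0,0],[0,0,0,0,0,0]]}}

```text
time: 28.82
ee_pos: [0.4429, 0.3265, 0.0438]
eef_rot: [0.637, 0.771, 0.0, -0.0]
ft_force: [-0.1, -0.2, -0.9]
width: 0.0417
grip_force: 20.0
```

Call:
{"name": "carry_out", "arguments": {"moves": [[0,0,0.03,0,0,0],[0,0,0,0,0,0],[0,0,0,0,0,0]]}}

```text
time: 29.2
ee_pos: [0.4427, 0.3263, 0.0422]
eef_rot: [0.637, 0.771, 0.0, -0.0]
ft_force: [0.3, 0.5, -1.1]
width: 0.0413
grip_force: 20.0
```

Call:
{"name": "carry_out", "arguments": {"moves": [[0,0,0.015,0,0,0],[0,0,0,0,0,0],[0,0,0,0,0,0]]}}

```text
time: 29.58
ee_pos: [0.4428, 0.3263, 0.0417]
eef_rot: [0.637, 0.771, 0.0, -0.0]
ft_force: [-1.2, -0.8, 3.4]
width: 0.0419
grip_force: 20.0
```

Call:
{"name": "carry_out", "arguments": {"moves": [[0,0,0,0,0,0],[0,0,0,0,0,0],[0,0,0,0,0,0],[0,0,0,0,0,0],[0,0,-0.3,0,0,0],[0,0,-0.6,0,0,0],[0,0,-0.7,0,0,0],[0,0,0,0,0,0],[0,0,0,0,0,0.69]], "fingers": 54}}

```text
time: 30.7
ee_pos: [0.4427, 0.3263, 0.1059]
eef_rot: [0.674, 0.739, 0.0, -0.0]
ft_force: [0.7, 0.2, -0.5]
width: 0.0537
grip_force: 0.0
```

```bash
python3 go.py 620 -136 105 5.3
```

```text
t 30.7 phi 5.26 turn z -0.005 shift [-11.918   3.347   0.022] j [-1.16  0.3   0.52  1.84 -0.17  1.04 -0.48] F [ 0.7  0.2 -0.5] w 0.05371187275584185 0.0
```

Call:
{"name": "carry_out", "arguments": {"moves": [[-0.4,0.11,0,0,0,0],[-0.8,0.22,0,0,0,0],[-0.8,0.22,0,0,0,0],[-0.8,0.22,0,0,0,0],[-0.8,0.22,0,0,0,0],[-0.8,0.22,0,0,0,0],[-0.8,0.22,0,0,0,0],[-0.8,0.23,0,0,0,0],[-0.8,0.23,0,0,0,0],[-0.8,0.23,0,0,0,0],[-0.8,0.23,0,0,0,0],[-0.8,0.23,0,0,0,0],[-0.8,0.23,0,0,0,0],[-0.8,0.23,0,0,0,0],[-0.8,0.23,0,0,0,0],[-0.32,0.1,0,0,0,0],[0,0,0,0,0,0],[0,0,0,0,0,0]], "fingers": 50}}

```text
time: 32.95
ee_pos: [0.6212, -0.1344, 0.1053]
eef_rot: [0.673, 0.74, 0.0, -0.001]
ft_force: [0.2, 0.4, -0.2]
width: 0.0498
grip_force: 0.0
```

```bash
python3 go.py 620 -136 27.5 5.3
```

```text
t 32.95 phi 5.46 turn z 0.02 shift [-0.036 -0.034  1.945] j [-0.37  0.53  0.68  1.61 -0.36  1.13  0.5 ] F [ 0.2  0.4 -0.2] w 0.04980520215510853 0.0
```

Call:
{"name": "carry_out", "arguments": {"moves": [[-0.04,-0.03,0.4,0,0,0],[0,0,0.5,0,0,0],[0,0,0.5,0,0,0],[0,0,0.4,0,0,0],[0,0,0.15,0,0,0],[0,0,0,0,0,0],[0,0,0,0,0,0]]}}

```text
time: 33.83
ee_pos: [0.6209, -0.1377, 0.0282]
eef_rot: [0.673, 0.739, 0.0, 0.0]
ft_force: [0.4, -0.2, -0.2]
width: 0.0498
grip_force: 0.0
```

Call:
{"name": "carry_out", "arguments": {"moves": [[0,0,0,0,0,0],[0,0,0,0,0,0],[0,0,0,0,0,0],[0,0,0,0,0,0],[0,0,0,0,0,0],[0,0,0,0,0,0]], "fingers": 12, "force": 20}}

```text
time: 34.58
ee_pos: [0.6204, -0.1375, 0.0276]
eef_rot: [0.673, 0.739, 0.0, -0.0]
ft_force: [-0.9, 0.9, 1.6]
width: 0.022
grip_force: 20.0
```

```bash
python3 go.py 558 347.5 120 5.3
```

```text
t 34.575 phi 5.36 turn z 0.007 shift [12.218 -0.433 -2.31 ] j [-0.33  0.62  0.63  1.66 -0.42  1.    0.54] F [-0.9  0.9  1.6] w 0.021981806901488835 19.998731017112732
```

Call:
{"name": "carry_out", "arguments": {"moves": [[0,0,-0.3,0,0,0],[0,0,-0.6,0,0,0],[0,0,-0.7,0,0,0],[0,0,-0.7,0,0,0],[0.4,-0.01,0,0,0,0],[0.8,-0.03,0,0,0,0],[0.8,-0.03,0,0,0,0],[0.8,-0.03,0,0,0,0],[0.8,-0.03,0,0,0,0],[0.8,-0.03,0,0,0,0],[0.8,-0.03,0,0,0,0],[0.8,-0.03,0,0,0,0],[0.8,-0.03,0,0,0,0],[0.8,-0.03,0,0,0,0],[0.8,-0.03,0,0,0,0],[0.8,-0.03,0,0,0,0],[0.8,-0.03,0,0,0,0],[0.8,-0.03,0,0,0,0],[0.8,-0.03,0,0,0,0],[0.6,-0.02,0,0,0,0]]}}

```text
time: 37.08
ee_pos: [0.5556, 0.3487, 0.119]
eef_rot: [0.673, 0.74, -0.0, -0.0]
ft_force: [0.7, -0.2, 0.5]
width: 0.0218
grip_force: 20.0
```

Call:
{"name": "carry_out", "arguments": {"moves": [[0,0,0,0,0,-0.5],[0,0,0,0,0,-0.9],[0,0,0,0,0,-0.9],[0,0,0,0,0,-0.9],[0,0,0,0,0,-0.9],[0,0,0,0,0,-0.9],[0,0,0,0,0,-0.9],[0,0,0,0,0,-0.9],[0,0,0,0,0,-0.9],[0,0,0,0,0,-0.9],[0,0,0,0,0,-0.9],[0,0,0,0,0,-0.9],[0,0,0,0,0,-0.9],[0,0,0,0,0,-0.63],[0,0,0,0,0,0],[0,0,0,0,0,0]]}}

```text
time: 39.08
ee_pos: [0.5568, 0.3466, 0.1194]
eef_rot: [-0.093, 0.996, -0.0, -0.0]
ft_force: [-0.3, 0.3, -0.3]
width: 0.0218
grip_force: 20.0
```

```bash
python3 go.py 559 348 42 100.8; python3 - <<'E'
from h import *
c=cam('top');cv2.imwrite('pics/t3.png',cv2.resize(c['pixels'][170:340,60:270][...,::-1],(735,595),interpolation=cv2.INTER_CUBIC))
E
```

```text
t 39.075 phi 100.67 turn z -0.016 shift [-0.061  0.025  1.935] j [-0.81  0.49  0.24  1.52 -0.12  1.15  1.22] F [-0.3  0.3 -0.3] w 0.02178637306094511 19.998382329940796
```

View pics/t3.png

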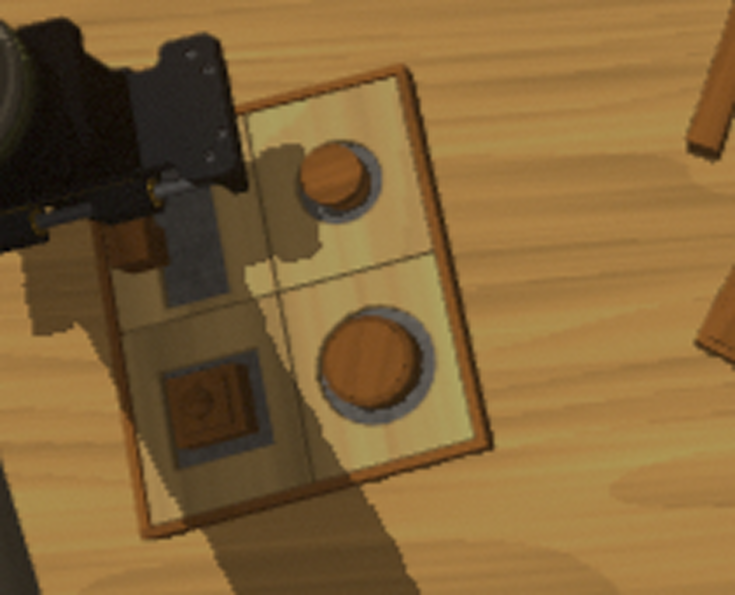

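The crop shows the knob (335,180), foot (372,362) and cap (212,408) seated in their recesses. The pull hangs above the slot, with its end visible at (137,240). Lower it.

Call:
{"name": "carry_out", "arguments": {"moves": [[-0.06,0.025,0.4,0,0,0],[0,0,0.5,0,0,0],[0,0,0.5,0,0,0],[0,0,0.3,0,0,0],[0,0,0.15,0,0,0],[0,0,0.05,0,0,0],[0,0,0,0,0,0],[0,0,0,0,0,0]]}}

```text
time: 40.12
ee_pos: [0.5594, 0.3483, 0.0442]
eef_rot: [-0.094, 0.996, 0.0, 0.0]
ft_force: [0.3, -0.1, -0.2]
width: 0.0223
grip_force: 20.0
```

Call:
{"name": "carry_out", "arguments": {"moves": [[0,0,0.03,0,0,0],[0,0,0,0,0,0],[0,0,0,0,0,0]]}}

```text
time: 40.5
ee_pos: [0.5591, 0.3481, 0.0424]
eef_rot: [-0.094, 0.996, 0.0, 0.0]
ft_force: [0.1, -0.2, 0.3]
width: 0.0217
grip_force: 20.0
```

```bash
python3 go.py 559 348 41.4 100.8
```

```text
t 40.5 phi 100.8 turn z -0.0 shift [ 0.003 -0.001  0.025] j [-0.8   0.57  0.23  1.57 -0.14  1.02  1.23] F [ 0.1 -0.2  0.3] w 0.02174183303491563 19.998354613780975
```

Call:
{"name": "carry_out", "arguments": {"moves": [[0,0,0.02,0,0,0],[0,0,0,0,0,0],[0,0,0,0,0,0]]}}

```text
time: 40.88
ee_pos: [0.5592, 0.3481, 0.0416]
eef_rot: [-0.094, 0.996, 0.0, 0.0]
ft_force: [0.8, -0.7, 0.3]
width: 0.0216
grip_force: 20.0
```

Call:
{"name": "carry_out", "arguments": {"moves": [[0,0,0,0,0,0],[0,0,0,0,0,0],[0,0,0,0,0,0],[0,0,0,0,0,0],[0,0,-0.3,0,0,0],[0,0,-0.6,0,0,0],[0,0,-0.7,0,0,0],[0,0,-0.8,0,0,0],[0,0,-0.8,0,0,0],[0.3,0.8,0,0,0,0],[0.3,0.8,0,0,0,0],[0.3,0.8,0,0,0,0],[0.3,0.8,0,0,0,0],[0.3,0.8,0,0,0,0],[0.3,0.8,0,0,0,0],[0.3,0.8,0,0,0,0],[0,0,0,0,0,0]], "fingers": 34}}

```text
time: 43.0
ee_pos: [0.4316, 0.5554, 0.1701]
eef_rot: [-0.097, 0.995, 0.001, -0.0]
ft_force: [0.5, -0.6, 0.6]
width: 0.0339
grip_force: 0.0
```

```bash
python3 - <<'E'
from m import *
cs=cam('scene')
c=cam('top');P=cloud(c);T=P-np.array([.51,.2884,0]);a=np.radians(10.8)
u=T[...,0]*np.cos(a)+T[...,1]*np.sin(a);v=-T[...,0]*np.sin(a)+T[...,1]*np.cos(a)
for nm,su,sv in(('knob',1,-1),('foot',-1,-1),('cap',-1,1),('pull',1,1)):
    m=(abs(u-su*.058)<.053)&(abs(v-sv*.048)<.043)&(P[...,2]>.03)&(P[...,2]<.1)
    p=P[m]; print(nm,m.sum(),np.percentile(p[:,2],[50,95,99]).round(4),rect(p[:,:2]))
im=np.hstack([cv2.resize(k['pixels'][s],(400,400),interpolation=cv2.INTER_CUBIC) for k,s in((c,np.s_[170:340,60:230]),(cs,np.s_[235:385,300:480]))])
cv2.imwrite('pics/t4.png',im[...,::-1])
E
```

```text
knob 261 [0.0475 0.0506 0.0516] [576.4 249.8  37.8  36.3  67. ]
foot 566 [0.0499 0.0529 0.054 ] [461.4 227.9  53.1  51.9  87.1]
cap 444 [0.0413 0.0585 0.0615] [443.2 325.8  43.3  42.6 -78.8]
pull 480 [0.0442 0.047  0.0477] [558.6 347.   84.   23.3  11. ]
```

View pics/t4.png

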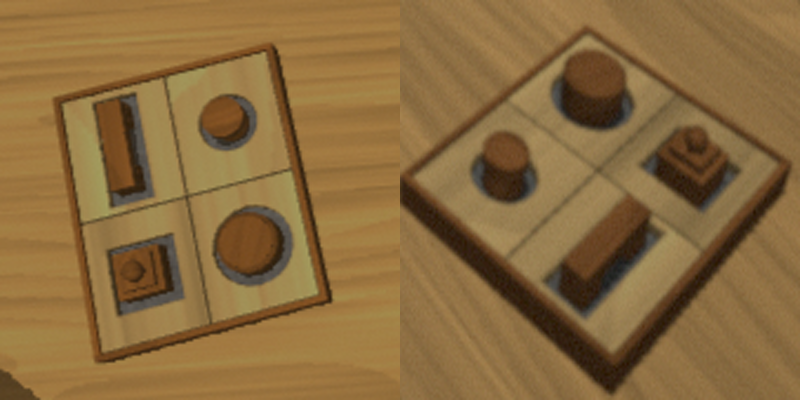

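Both views show all four parts upright and centred in their recesses: pull (118,145), knob (225,118), cap (138,272) and foot (248,243) in the left crop. Their tops measure 48, 50, 60 and 44 mm for the knob, foot, cap and pull, which is what they should be on the felt. Handing in.

```bash
python3 -c "
from bench import r
print(r.close_job())"
```

```text
the job is handed in; nothing more can be done
None
```

The tray is packed and handed in at about 43 s: knob, bun foot, smaller post cap and shorter drawer pull each stand upright on the felt in their own recess, and I left the larger cap, longer pull and look-alikes alone.

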